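# Load a cell into the tester with sprung tongs

### The job

Take the sprung tongs from their stand, squeeze them gently on the cell in the deep white bay and draw it out, without touching the cell with the gripper itself. Lower it upright into the bore of the grey tester by feel until it rests on the sprung seat inside, which lies at an unknown depth, neither forcing it down nor letting it drop, and let go. Then stand the tongs back in their stand; leave the marker and the adapter where they lie.

Things in the scene. Friction and masses are not known exactly. Their poses are not given: they have to be found in the camera images.
- tongs: Black sprung tongs, 98 mm tall, 66 g, standing tips down and used upright. Origin: midway between the two tips at the level of their lower ends; z up to the bow (top at z 98 mm), y the line along which the arms close, x their 16 mm width. Relaxed, the tips measure 42 mm over all and stand 25 mm apart inside.
- tongs_grip (a point): Point between the grip pads of the tongs, at z 60 mm; each pad (z 42 to 76 mm) has a proud round ridge across it at z 60 mm. Grip here from above, fingers closing along the tongs' y, the bow between them. Relaxed they measure 39.5 mm over the ridges, squeezed to about 34.5 mm the jaws touch the cell; they push back with 2.5 N relaxed, 5 N there. Of any squeeze beyond that about 0.3 reaches the cell.
- tongs_left: Arm of the tongs on their +y side; origin at its hinge, 86 mm above the tips, so the tip moves 3.3 times as far as the grip pad. Inside its tip, from 0.5 to 13.5 mm above the lower end, two upright ribs 11 mm apart form a V that centres the cell at x 0 of the tongs. It may press on the cell with 20 N at most.
- tongs_right: The same arm on the -y side, with the same limit.
- stand: Grey pot for the tongs, fixed, 56 x 76 mm, 36 mm high. Origin under its centre at desk level. Its pocket is 20 mm along x and 46 mm along y with a flared mouth; its floor lies at z 6 mm. The tongs stand upright in it, their y along the stand's y (either way round).
- bay: White block with a deep bay, fixed, 62 x 84 x 60 mm high. Origin under its centre. An oblong well (26 mm along x, 52 mm along y) goes down from the top at z 60 mm to z 28 mm; at its middle a round hole of 17.4 mm goes on down to z 5 mm, on which the cell stands. Jaws go into the well with the tongs' y along the bay's y (either way round).
- cell: The cell (round battery), 14.8 mm diameter, 50 mm long, 23 g, standing upright in the middle of the bay, its top 5 mm below the rim. Origin: centre of its lower end, z along it to the top. Hold it with the tongs' tips about 13 mm below its top.
- tester: Grey cell tester, fixed: a block of 64 x 76 mm, 45 mm high, with an upright bore at its middle, and a lower display part at +x. Two brass posts 6 mm high stand on its top at x -26, y -30 and +30 mm. Origin under the bore's axis at desk level. The cell may be pressed on the tester with 6 N at most.
- tester_mouth (a point): Centre of the bore's mouth on top of the tester, z up. Bore 17 mm with a 1.5 mm chamfer. A sprung brass seat inside lies 13 to 30 mm below the mouth, set anew each time, not measured; it yields from 0.6 N and is at its stop, 3 mm lower, at 3 N. In the bore the cell must not move faster than 0.22 m/s (a drop of over 2 mm).
- marker: Marker pen, 17 x 135 x 16 mm, loose bystander lying on the desk, to be left alone. Origin under its centre, length along y.
- usb_adapter: Small adapter, 26 x 64 x 14 mm, loose bystander to be left alone. Origin under its centre, length along y.
There are look-alikes about, which are no part of the job. Several things have the shape of the tongs; the one meant has the colours described above.

How it is judged:
By the outcome, as a careful person would: the job done as asked, in the order asked, and still so for the second after the job is handed in, with the robot touching nothing.
It also fails if it takes over 48 s, if anything falls off the work surface, if the arm or the gripper's body presses on something with over 40 N, if the wrist force passes 120 N, or if a joint passes its speed limit or range.

### The arm

A 7-joint arm with a two-finger parallel gripper is mounted at the origin on the work surface; the furniture and walls round the work are solid. World frame = base frame: x ahead of the robot, y to its left, z up, the work surface at z = 0. Lengths are in m, angles in rad, forces in N, time in s.
With the tool pointing down it reaches from about 0.4 to 0.85 m from the base axis. Payload 4.4 kg.
Tool frame: the origin (TCP) lies midway between the tips of the shut fingers; the grasp point (between the pads) lies 19 mm behind it; z points along the fingers, y is the line along which they close (so a half turn about z gives the same grasp; the last joint's range is limited). The gripper opens to 94 mm and grips with 3 to 60 N. Pads are 16 mm wide; open, the fingers measure 119 mm over their backs; the gripper's body (75 mm by 177 mm) begins 78 mm behind the grasp point.
Start: joints at [-1.315, 0.628, 0.038, 1.517, -0.027, 0.996, -0.02], TCP at [0.206, 0.617, 0.205] pointing down, gripper open.
Joint ranges: [-3.06, 3.06], [-0.37, 2.12], [-1.25, 1.32], [0.18, 2.47], [-1.1, 4.24], [0.23, 1.98], [-2.94, 2.94]. Speed limits (rad/s): [2.57, 2.57, 3.14, 3.14, 3.14, 3.14, 3.14].

### API

Orientations are given as [roll, pitch, yaw] about the fixed x, y, z axes, in that order (R = Rz(yaw) Ry(pitch) Rx(roll)).
In Python, from workcell import manip, vision gives the robot as it stands. The module is installed in compiled form; this text tells all that it offers.
- The arm moves only by the shell command python3 -m handwheel 'ROWS' [FORCE]. ROWS is text: rows parted by semicolons, each of 5 numbers parted by spaces: the shift along the world's x, y, z in m, then the turn about the world's z in rad, then the closure, from 0 (fully open) to 1 (shut). A call has 1 to 12 rows; each row is the pose to reach, as a shift and turn from the pose commanded when the call began; what a row does not reach only later rows make up. A row lasts 1/12 s, in which the tool goes at most 41.7 mm and 7.16 degrees, less where a joint would pass 70% of its speed; a pose out of reach is approached as far as the arm can. A call with a gripper value outside its range is refused whole. The fingers move at their own pace and stop on an object; FORCE is the grip in N (left out, the last holds). Time passes only in rows, so rows that repeat a pose let the fingers close. It gives the time, the measured TCP pose, the force, the opening and the grip force at its end, in the units of the state.
- manip.observe(): the state, without advancing time (a new reading comes with each control period).
- vision.read_camera(name): name is "scene" or "side" or "wrist"; returns a dict with "pixels" (384x512x3 uint8, red, green, blue), "camera_matrix" (3x3 intrinsics, pixels), "rvec" (rotation vector, rad) and "tvec" (3), from world to camera coordinates, as OpenCV has them; the wrist camera has in their place "mount" (4x4, takes a point from camera to tool coordinates, whose origin is the TCP and whose axes are the flange's). Camera axes: x right, y down, z forward; pixel columns grow to the right and rows downward; lengths in m; the calibration is good to about 2 mm. A picture is of the moment at which its call begins: read the wrist's pose just before it. There is no depth.
- manip.job_done(): hands the job in; it is judged then, once.
The state is a dict: "time": time; "qpos": joint angles; "joint_vel": joint speeds; "tau": joint torques, N m; "position": TCP position; "tcp_rot": TCP orientation; "force": force on the tool from outside, world axes, zero at the start; "wrist_torque": the same for the moment, N m; "finger_gap": finger opening in m; "finger_force": force on a finger pad.
Only numpy, scipy, OpenCV 4.12 (cv2) and the standard library are available. Lean on these libraries where they do the work, as an engineer would, in place of code of your own. Each camera call takes 0.05 s, during which the arm holds its last target. There are 200 camera calls.

## Working session

There is one attempt and no reset: what is moved stays moved. The work goes in short steps, Python scripts to look and compute and a shell command to move; the robot and the scene stay as the last step left them, time stands still between calls to the robot, and variables do not carry over. Pictures are saved under pics/ and viewed, at most 10 in all, crops included, and the job is handed in when it is done.

```bash
mkdir -p pics; cat > h.py <<'E'
import numpy as np, cv2
from workcell import manip, vision
def cam(name):
    s=manip.observe(); c=vision.read_camera(name); K=np.array(c["camera_matrix"],float)
    if name=="wrist":
        M=np.array(c["mount"]); r=s["tcp_rot"]
        from scipy.spatial.transform import Rotation as R
        T=np.eye(4); T[:3,:3]=R.from_euler('xyz',r).as_matrix(); T[:3,3]=s["position"]
        T=T@M; Rw=T[:3,:3]; o=T[:3,3]
    else:
        Rc=cv2.Rodrigues(np.array(c["rvec"],float))[0]; Rw=Rc.T; o=-Rc.T@np.array(c["tvec"],float).ravel()
    return c["pixels"],K,Rw,o
def ray(px,K,Rw): 
    d=Rw@np.linalg.inv(K)@np.array([px[0],px[1],1.]); return d/np.linalg.norm(d)
def plane(px,K,Rw,o,z):
    d=ray(px,K,Rw); return o+d*(z-o[2])/d[2]
def proj(P,K,Rw,o):
    q=K@(Rw.T@(np.array(P)-o)); return q[:2]/q[2]
def tri(rs):
    A=0;b=0
    for o,d in rs:
        Q=np.eye(3)-np.outer(d,d);A=A+Q;b=b+Q@o
    return np.linalg.solve(A,b)
def save(n,im): cv2.imwrite(n,cv2.cvtColor(im,cv2.COLOR_RGB2BGR))
E
python3 - <<'E'
from h import *
print(manip.observe())
for n in("scene","side"):
    im,K,R,o=cam(n); np.savez(n,im=im,K=K,R=R,o=o); save(f"pics/{n}.png",cv2.resize(im,(800,600),interpolation=cv2.INTER_CUBIC)); print(n,o,R[:,2])
E
```

```text
{'time': 0.0, 'qpos': array([-1.31484921,  0.629297  ,  0.03840647,  1.51827454, -0.02699087,
        0.99629488, -0.02003475]), 'joint_vel': array([ 4.17675353e-05, -6.58471922e-04,  8.32106172e-04, -1.62987837e-04,
       -7.28672049e-04, -1.00785976e-03,  6.02031745e-04]), 'tau': array([-4.05233504e-04, -5.49708402e+01,  1.14353612e+00, -1.86624509e+01,
       -5.21962938e-02,  2.34811089e-02,  1.57724990e-04]), 'position': array([0.20530498, 0.61607933, 0.20461519]), 'tcp_rot': array([-3.13983565e+00,  5.48575433e-06,  2.81984658e+00]), 'force': array([ 0.35093431,  0.39589297, -0.64518832]), 'wrist_torque': array([ 0.03273164, -0.00442239, -0.03155289]), 'finger_force': 0.0, 'finger_gap': 0.09361438171467822}
scene [-0.3502296  -0.43024354  0.78199033] [ 0.69339382  0.37065186 -0.61791764]
side [0.43254423 0.68470674 0.59281615] [-0.02192288 -0.80072297 -0.59863353]
```

View pics/scene.png

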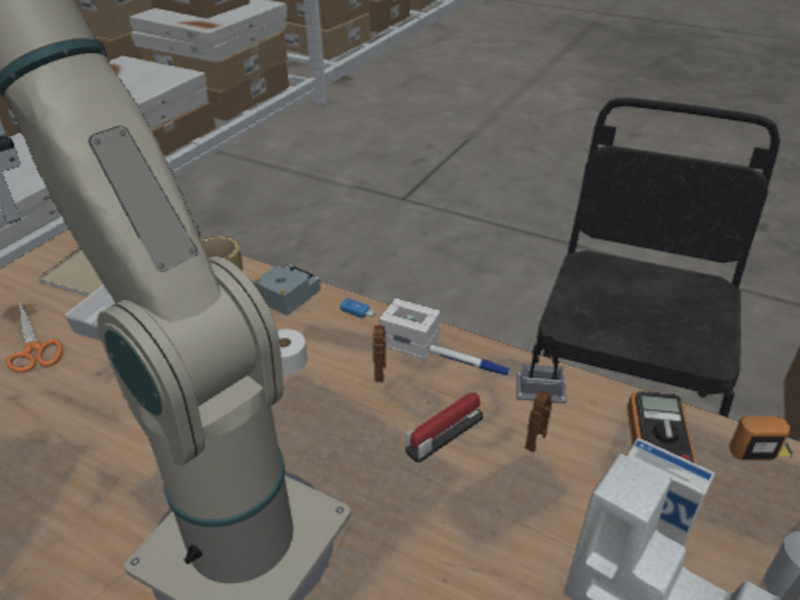

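View pics/side.png

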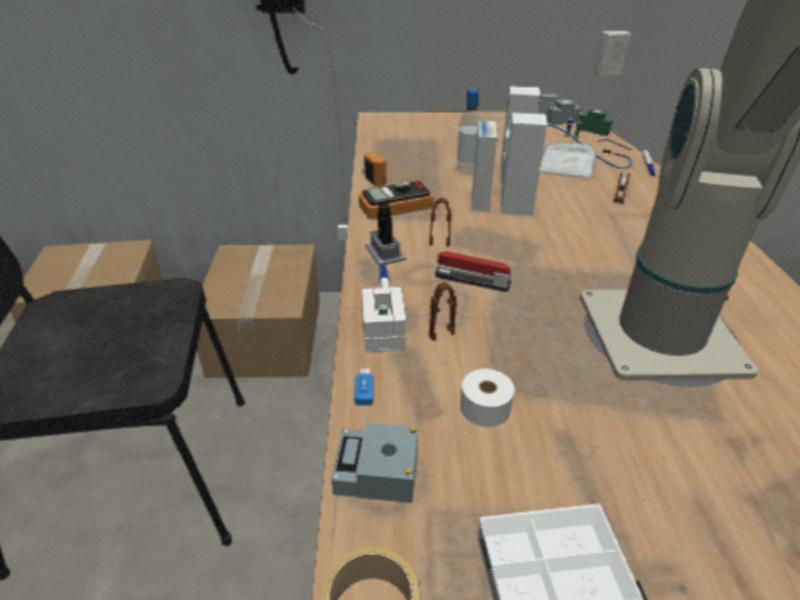

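The scene view shows the tester bore at about (282,279), the bay well at (410,316) and the black tongs in the grey pot at (543,365). In the side view they are at (389,450), (384,308) and (385,230). The brown tongs are the look-alikes.

```bash
python3 - <<'E'
from h import *
A=np.load("scene.npz");B=np.load("side.npz")
def t(a,b):
    a=np.array(a)*.64-.18;b=np.array(b)*.64-.18
    P=tri([(A['o'],ray(a,A['K'],A['R'])),(B['o'],ray(b,B['K'],B['R']))])
    print(P.round(4),(proj(P,A['K'],A['R'],A['o'])-a).round(1)); return P
t((282,279),(389,450));t((411,316),(384,308));t((544,335),(384,205))
for q,z in(((389,450),.045),((384,308),.06),((385,207),.098+.006),((385,262),0)):
    print(plane(np.array(q)*.64-.18,B['K'],B['R'],B['o'],z).round(4))
for q,z in(((282,279),.045),((411,316),.06)):
    print(plane(np.array(q)*.64-.18,A['K'],A['R'],A['o'],z).round(4))
# wrist cam
im,K,R,o=cam("wrist"); c=vision.read_camera("wrist"); print(c["mount"],K); print(o,R)
E
```

```text
[0.4335 0.2507 0.0432] [-0.9  0.6]
[ 0.4384 -0.0088  0.0521] [-0.9  0.9]
[ 0.4354 -0.2355  0.106 ] [-0.4  0.5]
[0.4312 0.2545 0.045 ]
[0.4359 0.0051 0.06  ]
[ 0.4327 -0.2296  0.104 ]
[ 0.4339 -0.2099  0.    ]
[0.4352 0.2486 0.045 ]
[ 0.4343 -0.0137  0.06  ]
[[-1.04936161e-03 -9.66227796e-01 -2.57687302e-01  7.56678715e-02]
 [ 9.99999378e-01 -1.11126890e-03  9.46027839e-05 -4.62382460e-05]
 [-3.77767724e-04 -2.57687043e-01  9.66228361e-01 -1.79334435e-01]
 [ 0.00000000e+00  0.00000000e+00  0.00000000e+00  1.00000000e+00]] [[286.60607683   0.         255.05224707]
 [  0.         286.60607683 194.36815295]
 [  0.           0.           1.        ]]
[0.13364685 0.64025792 0.38399548] [[ 0.31720932  0.91642241  0.24402501]
 [ 0.94835464 -0.30617177 -0.0829598 ]
 [-0.00131265  0.25773787 -0.96621399]]
```

```bash
python3 -m handwheel '0.23 -0.366 0.02 0.32 0;0.23 -0.366 0.02 0.32 0;0.23 -0.366 0.02 0.32 0;0.23 -0.366 0.02 0.32 0;0.23 -0.366 0.02 0.32 0;0.23 -0.366 0.02 0.32 0;0.23 -0.366 0.02 0.32 0;0.23 -0.366 0.02 0.32 0;0.23 -0.366 0.02 0.32 0;0.23 -0.366 0.02 0.32 0;0.23 -0.366 0.02 0.32 0;0.23 -0.366 0.02 0.32 0'
cat >> h.py <<'E'
def look(f):
    im,K,R,o=cam("wrist"); np.savez(f,im=im,K=K,R=R,o=o); return im,K,R,o
E
python3 - <<'E'
from h import *
print(manip.observe()["joint_vel"].round(3)); im,K,R,o=look("w1")
save("pics/w1.png",cv2.resize(im,(800,600),interpolation=cv2.INTER_CUBIC))
E
```

```text
time: 1.2
position: [0.4385, 0.2456, 0.2257]
tcp_rot: [-3.14, 0.002, 3.131]
force: [0.1, 1.3, -0.1]
finger_gap: 0.0942
finger_force: 0.0
[-0.067  0.008 -0.07  -0.001 -0.029 -0.007 -0.055]
```

View pics/w1.png

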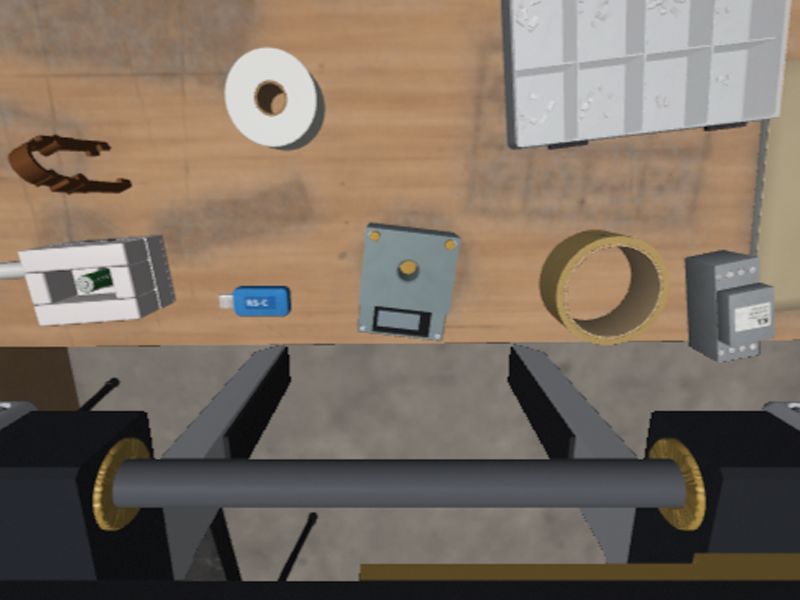

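The wrist view shows the tester bore at (408,268), its posts at (375,236) and (450,243), and the bay well at the left around (85,280) with the green cell.

```bash
python3 - <<'E'
from h import *
d=np.load("w1.npz");im,K,R,o=[d[k] for k in("im","K","R","o")]
hsv=cv2.cvtColor(im,cv2.COLOR_RGB2HSV)
m=cv2.inRange(hsv,(15,110,90),(35,255,255)); m[:,:220]=0;m[:,300:]=0;m[:140]=0;m[215:]=0
n,l,st,ce=cv2.connectedComponentsWithStats(m)
for i in range(1,n):
    if st[i,4]>8: print(st[i],ce[i].round(1),plane(ce[i],K,R,o,.045).round(4),plane(ce[i],K,R,o,.051).round(4))
g=cv2.cvtColor(im,cv2.COLOR_RGB2GRAY)
save("pics/w1c.png",np.hstack([cv2.resize(im[140:220,220:300],(480,480),interpolation=cv2.INTER_CUBIC)]))
def u(p): return np.array(p)*.64-.18
# bay top corners approx
for q in((18,250),(40,326),(160,306),(145,237)): print(plane(u(q),K,R,o,.06).round(4))
E
```

```text
[237 148   6   6  28] [239.6 150.5] [0.4023 0.2266 0.045 ] [0.4016 0.227  0.051 ]
[285 154   6   6  27] [287.4 156.3] [0.4101 0.2864 0.045 ] [0.4093 0.2858 0.051 ]
[256 167  10   8  63] [260.7 170.7] [0.4282 0.2527 0.045 ] [0.4271 0.2526 0.051 ]
[ 0.4087 -0.0488  0.06  ]
[ 0.4704 -0.0453  0.06  ]
[0.4548 0.0544 0.06  ]
[0.3998 0.0511 0.06  ]
```

```bash
python3 -m handwheel '0 -0.25 0 0.01 0;0 -0.25 0 0.01 0;0 -0.25 0 0.01 0;0 -0.25 0 0.01 0;0 -0.25 0 0.01 0;0 -0.25 0 0.01 0;0 -0.25 0 0.01 0;0 -0.25 0 0.01 0'
python3 - <<'E'
from h import *
im,K,R,o=look("w2"); print(manip.observe()["position"])
save("pics/w2.png",cv2.resize(im,(800,600),interpolation=cv2.INTER_CUBIC))
E
```

```text
time: 1.92
position: [0.4354, 0.0002, 0.2255]
tcp_rot: [3.141, -0.0, -3.136]
force: [0.1, 0.3, 0.3]
finger_gap: 0.094
finger_force: 0.0
[0.43559936 0.00205307 0.22547491]
```

View pics/w2.png

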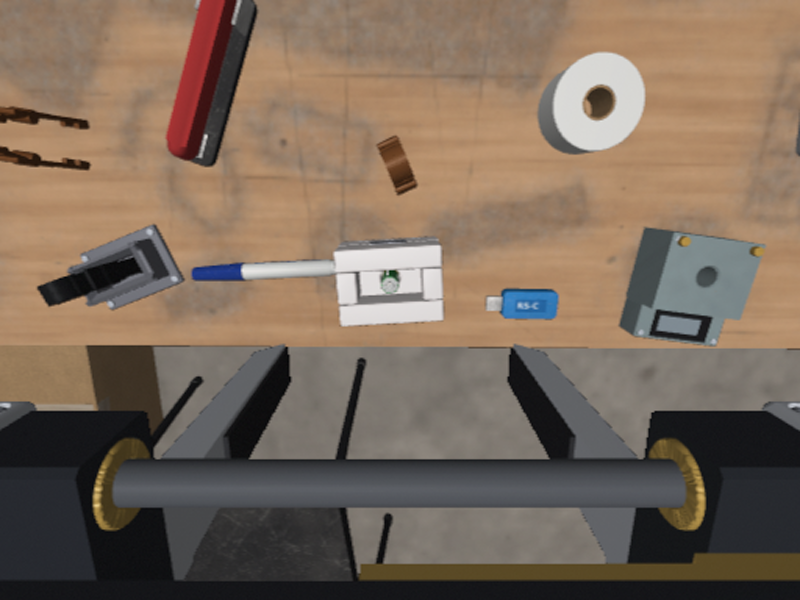

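The bay well is at about (388,282), nearly axis-aligned, with the cell inside it. The stand is at about (125,268) and is yawed about 20°. The tester is at right.

```bash
python3 -m handwheel '0 -0.215 0 0 0;0 -0.215 0 0 0;0 -0.215 0 0 0;0 -0.215 0 0 0;0 -0.215 0 0 0;0 -0.215 0 0 0;0 -0.215 0 0 0;0 -0.215 0 0 0'
python3 - <<'E'
from h import *
im,K,R,o=look("w3"); print(manip.observe()["position"])
save("pics/w3.png",cv2.resize(im,(800,600),interpolation=cv2.INTER_CUBIC))
d=np.load("w2.npz");im,K,R,o=[d[k] for k in("im","K","R","o")]
c=im[150:212,205:290]; save("pics/w2c.png",cv2.resize(c,None,fx=9,fy=9,interpolation=cv2.INTER_CUBIC))
d=np.load("w2.npz");im,K,R,o=[d[k] for k in("im","K","R","o")]
hsv=cv2.cvtColor(im,cv2.COLOR_RGB2HSV)
m=cv2.inRange(hsv,(0,0,215),(180,45,255)); m[:,:212]=0;m[:,290:]=0;m[:152]=0;m[215:]=0
cs,_=cv2.findContours(m,cv2.RETR_CCOMP,cv2.CHAIN_APPROX_NONE)
for q in cs:
    if len(q)>20: r=cv2.minAreaRect(q); print(r,[plane(p,K,R,o,.06)[:2].round(4) for p in cv2.boxPoints(r)])
E
```

```text
time: 2.63
position: [0.4365, -0.2114, 0.2251]
tcp_rot: [3.14, -0.0, -3.13]
force: [-0.9, 0.9, 0.0]
finger_gap: 0.0941
finger_force: 0.0
[ 0.43645529 -0.21079297  0.22515205]
((249.8193359375, 199.83888244628906), (11.86635684967041, 64.0098648071289), 86.72950744628906) [array([ 0.4538, -0.0462]), array([0.4487, 0.0333]), array([0.4641, 0.0346]), array([ 0.4692, -0.0458])]
((221.0, 184.0), (18.0, 10.0), 90.0) [array([ 0.4275, -0.0473]), array([ 0.4274, -0.0351]), array([ 0.4502, -0.0356]), array([ 0.4502, -0.048 ])]
((237.51995849609375, 180.63999938964844), (14.990663528442383, 13.01076602935791), 81.8698959350586) [array([ 0.4263, -0.0301]), array([ 0.424 , -0.0144]), array([ 0.4426, -0.0119]), array([ 0.445 , -0.0278])]
((276.0, 181.0), (18.0, 10.0), 90.0) [array([0.4235, 0.0199]), array([0.4234, 0.0321]), array([0.4461, 0.0327]), array([0.4461, 0.0203])]
((260.5, 179.5), (15.0, 15.0), 90.0) [array([ 0.4236, -0.002 ]), array([0.4235, 0.0163]), array([0.4423, 0.0166]), array([ 0.4424, -0.002 ])]
((247.65000915527344, 165.05001831054688), (12.74267864227295, 66.94310760498047), 86.633544921875) [array([ 0.4099, -0.0493]), array([0.4048, 0.0312]), array([0.4203, 0.0326]), array([ 0.4255, -0.0489])]
```

View pics/w3.png

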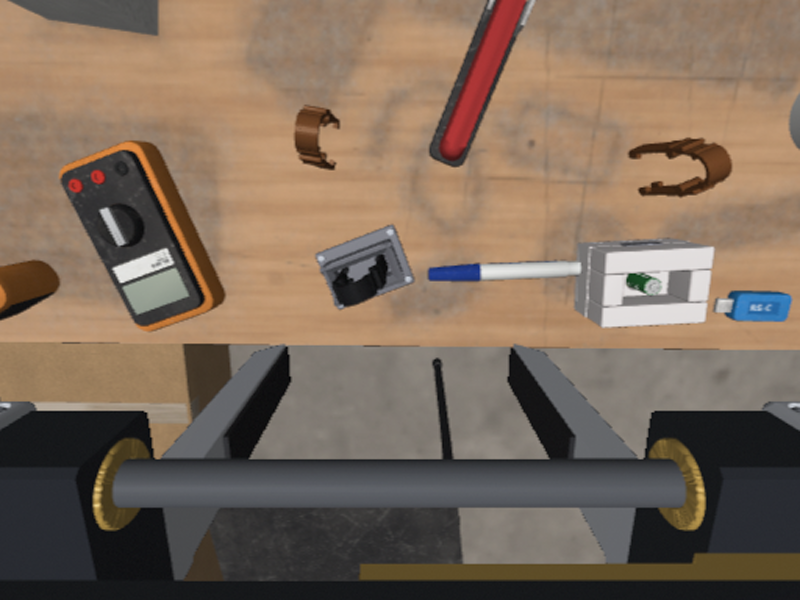

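View pics/w2c.png

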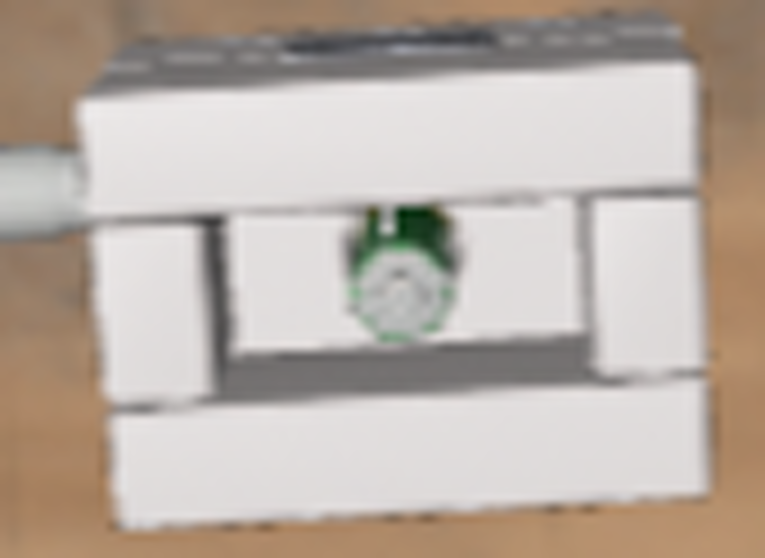

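The stand's top corners in w3 are about (318,258), (390,227), (411,278) and (341,306), with the black bow over it. The bay crop's top corners are (80,98), (697,62), (708,495) and (118,527), and the cell top is at (400,287).

```bash
python3 - <<'E'
from h import *
def L(f): d=np.load(f); return [d[k] for k in("im","K","R","o")]
im,K,R,o=L("w2.npz")
u=lambda p:(np.array(p)+.5)/9-.5+np.array([205,150])
c=[plane(u(p),K,R,o,.06)[:2] for p in((80,98),(697,62),(708,495),(118,527))]
print(np.round(c,4),np.mean(c,0)); e=(c[1]-c[0]+c[2]-c[3])/2; print("bay",np.linalg.norm(e),np.linalg.norm((c[3]-c[0]+c[2]-c[1])/2),"yaw",np.arctan2(-e[0],e[1]))
w=[plane(u(p),K,R,o,.06)[:2] for p in((208,218),(590,192),(595,375),(215,400))];print("well",np.mean(w,0),np.round(w,4))
print("cell",plane(u((400,287)),K,R,o,.055)); e=w[1]-w[0]+w[2]-w[3];print(np.arctan2(-e[0],e[1]))
im,K,R,o=L("w3.npz")
v=lambda p:np.array(p)*.64-.18
c=[plane(v(p),K,R,o,.036)[:2] for p in((318,258),(390,227),(411,278),(341,306))]
e=(c[1]-c[0]+c[2]-c[3])/2;print("stand",np.round(c,4),np.mean(c,0),np.linalg.norm(e),np.linalg.norm(c[3]-c[0]),"yaw",np.arctan2(-e[0],e[1]))
# bay seen again from w3 for height: top face corners
s=[(590,245),(714,246),(712,325),(603,327)]
im2,K2,R2,o2=L("w2.npz")
for p,q in zip(((80,98),(697,62),(708,495),(118,527)),s): print(tri([(o2,ray(u(p),K2,R2)),(o,ray(v(q),K,R))]).round(4))
E
```

```text
[[ 0.4096 -0.0498]
 [ 0.4045  0.0328]
 [ 0.4649  0.036 ]
 [ 0.4699 -0.0465]] [ 0.43722721 -0.00686931]
bay 0.08273579722461823 0.06046807195490874 yaw 0.06144930241113567
well [ 0.43678351 -0.00669525] [[ 0.4259 -0.033 ]
 [ 0.4221  0.0188]
 [ 0.4477  0.0199]
 [ 0.4515 -0.0325]]
cell [ 0.43646413 -0.00703816  0.055     ]
0.07230005549188218
stand [[ 0.4203 -0.2778]
 [ 0.3943 -0.2183]
 [ 0.4364 -0.2005]
 [ 0.4614 -0.2597]] [ 0.42811691 -0.23907789] 0.06459835240237485 0.044843527788815625 yaw 0.40532842875599784
[ 0.4102 -0.0533  0.036 ]
[0.4044 0.0329 0.0585]
[0.4634 0.0351 0.0696]
[ 0.4696 -0.0463  0.0617]
```

```bash
python3 -m handwheel '-0.006 -0.026 0 0.12 0;-0.006 -0.026 -0.03 0.24 0;-0.006 -0.026 -0.06 0.36 0;-0.006 -0.026 -0.06 0.40 0;-0.006 -0.026 -0.06 0.40 0;-0.006 -0.026 -0.06 0.40 0'
python3 - <<'E'
from h import *
s=manip.observe();print(s["position"],s["tcp_rot"],s["joint_vel"].round(3))
im,K,R,o=look("w4"); 
for P in ([.428,-.239,.036],[.428,-.239,.104]): print(proj(P,K,R,o))
save("pics/w4.png",cv2.resize(im[60:330,100:420],(800,675),interpolation=cv2.INTER_CUBIC)[:600])
E
```

```text
time: 3.18
position: [0.4306, -0.238, 0.1656]
tcp_rot: [3.141, 0.001, -2.731]
force: [-0.1, 0.2, -0.2]
finger_gap: 0.0936
finger_force: 0.0
[ 0.4305568  -0.23802385  0.16560965] [ 3.14078353e+00  6.98929810e-04 -2.73101744e+00] [ 0.002 -0.016  0.017 -0.016 -0.001  0.003  0.   ]
[254.56359035 185.78967723]
[254.52145981 203.58665106]
```

View pics/w4.png

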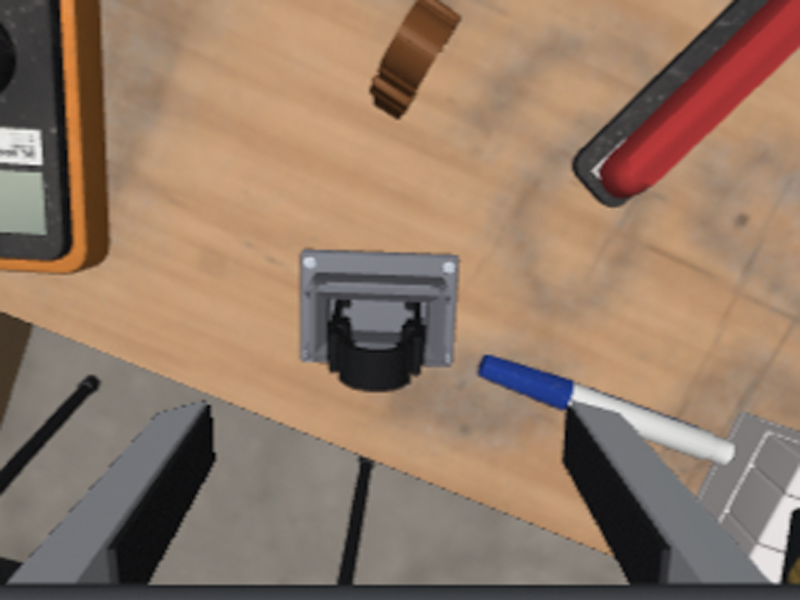

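In the crop (×2.5, offset (100,60)), the bow is centred at about (376,367) and the stand's flange corners are at (301,249), (458,254), (455,367) and (300,362). It is nearly aligned with the tool already.

```bash
python3 - <<'E'
from h import *
def L(f): d=np.load(f); return [d[k] for k in("im","K","R","o")]
im,K,R,o=L("w4.npz"); v=lambda p:np.array(p)/2.5-.3+np.array([100,60])
print("bow",plane(v((376,367)),K,R,o,.104))
for z in(0,.005,.036):
    c=[plane(v(p),K,R,o,z)[:2] for p in((301,249),(458,254),(455,367),(300,362))]
    e=c[1]-c[0];print(z,np.mean(c,0).round(4),np.linalg.norm(e),np.linalg.norm(c[3]-c[0]),np.arctan2(-e[0],e[1]))
# black bow mask here and in w3 -> two-view
ps=[]
for f,b in(("w4.npz",(215,285,175,222)),("w3.npz",(200,270,155,200))):
    im,K,R,o=L(f); m=(im.max(2)<48).astype(np.uint8)
    x0,x1,y0,y1=b; mm=np.zeros_like(m); mm[y0:y1,x0:x1]=m[y0:y1,x0:x1]
    ys,xs=np.nonzero(mm); print(f,len(xs),xs.min(),xs.max(),ys.min(),ys.max())
    for r in range(y0,y1): 
        q=np.nonzero(mm[r])[0]
        if len(q): print(r,q.min(),q.max(),len(q),end=' | ')
    i=ys.argmax(); p=(np.mean(xs[ys>=ys.max()-1]),ys.max()+.5); ps.append((o,ray(p,K,R))); print(p)
    # bow point nearest the far edge
print(tri(ps))
E
```

```text
bow [ 0.43200453 -0.24150503  0.104     ]
0 [ 0.4347 -0.2407] 0.07584925306276927 0.05701893777740606 0.37742294199708926
0.005 [ 0.4336 -0.2411] 0.07474964288774841 0.05619231653043039 0.3774229419970888
0.036 [ 0.427  -0.2436] 0.0679320598026188 0.05106726479918129 0.37742294199708876
w4.npz 790 231 269 180 215
180 235 239 5 | 181 234 267 11 | 182 234 267 9 | 183 234 267 7 | 184 234 267 4 | 185 234 267 4 | 186 233 267 6 | 187 233 267 8 | 188 231 267 13 | 189 231 268 16 | 190 231 269 18 | 191 231 269 18 | 192 231 269 18 | 193 231 269 20 | 194 231 269 20 | 195 231 269 20 | 196 231 269 21 | 197 231 269 23 | 198 231 269 22 | 199 231 269 28 | 200 231 269 39 | 201 231 268 38 | 202 231 268 38 | 203 231 268 38 | 204 232 268 37 | 205 232 268 37 | 206 232 267 36 | 207 232 267 36 | 208 236 267 32 | 209 236 266 29 | 210 236 263 28 | 211 236 263 28 | 212 237 263 27 | 213 239 261 23 | 214 241 260 20 | 215 245 257 13 | (np.float64(250.6969696969697), np.float64(215.5))
w3.npz 589 213 247 163 195
163 242 245 4 | 164 241 245 5 | 165 241 245 5 | 166 241 246 6 | 167 241 246 6 | 168 241 247 7 | 169 241 247 7 | 170 239 247 9 | 171 221 247 12 | 172 219 247 16 | 173 219 247 14 | 174 214 247 16 | 175 215 247 19 | 176 216 246 19 | 177 215 246 21 | 178 215 246 25 | 179 214 246 29 | 180 213 246 32 | 181 213 246 34 | 182 213 245 33 | 183 213 244 32 | 184 213 243 31 | 185 214 240 27 | 186 214 240 27 | 187 215 240 26 | 188 215 239 25 | 189 216 238 23 | 190 216 236 21 | 191 216 234 19 | 192 217 232 16 | 193 217 229 13 | 194 220 226 7 | 195 220 222 3 | (np.float64(222.4), np.float64(195.5))
[ 0.43159683 -0.24210291  0.13569742]
```

```bash
python3 -m handwheel '0.002 -0.002 0 -0.03 0;0.002 -0.002 -0.02 -0.03 0;0.002 -0.002 -0.05 -0.03 0;0.002 -0.002 -0.08 -0.03 0;0.002 -0.002 -0.105 -0.03 0;0.002 -0.002 -0.118 -0.03 0;0.002 -0.002 -0.118 -0.03 0;0.002 -0.002 -0.118 -0.03 0;0.002 -0.002 -0.118 -0.03 0' 3.2; python3 -c "
from h import *
s=manip.observe();print(s['position'],s['tcp_rot'],s['joint_vel'])"
```

```text
time: 3.98
position: [0.4327, -0.2427, 0.0487]
tcp_rot: [-3.14, 0.001, -2.764]
force: [0.2, 0.2, 0.4]
finger_gap: 0.094
finger_force: 0.0
[ 0.43274358 -0.24270963  0.04867228] [-3.13973517e+00  1.45036961e-03 -2.76380131e+00] [ 0.00341637 -0.01160662  0.00011904 -0.00176516  0.00095414 -0.0027313
  0.00450369]
```

```bash
python3 -m handwheel '0 0.001 -0.001 0 0.4;0 0.001 -0.001 0 0.6;0 0.001 -0.001 0 0.9;0 0.001 -0.001 0 0.9;0 0.001 -0.001 0 0.9;0 0.001 -0.001 0 0.9;0 0.001 -0.001 0 0.9;0 0.001 -0.001 0 0.9' 3.2; python3 -c "
from h import *
s=manip.observe();print(s['position'],s['tcp_rot'],s['finger_gap'],s['finger_force'])"
```

```text
time: 4.65
position: [0.4315, -0.2414, 0.0465]
tcp_rot: [3.142, -0.0, -2.764]
force: [-0.3, 0.1, -0.0]
finger_gap: 0.0443
finger_force: 0.0
[ 0.43153718 -0.24137921  0.04645662] [ 3.14156271e+00 -6.63431730e-05 -2.76352016e+00] 0.04429260568323035 0.0
```

```bash
python3 -m handwheel '0 0 0 0 0.9;0 0 0 0 0.9;0 0 0 0 0.9;0 0 0 0 0.9;0 0 0 0 0.9' 3.2; python3 -c "
from h import *
s=manip.observe();print(s['position'],s['finger_gap'],s['finger_force'])"
```

```text
time: 5.07
position: [0.4315, -0.2413, 0.0464]
tcp_rot: [3.141, -0.0, -2.763]
force: [0.1, -0.6, -0.6]
finger_gap: 0.0383
finger_force: 3.2
[ 0.43150258 -0.24129449  0.04642036] 0.0383018520740071 3.199860155582428
```

```bash
python3 -m handwheel '0 0 0.01 0 0.9;0 0 0.025 0 0.9;0 0 0.045 0 0.9;0 0 0.07 0 0.9;0 0 0.09 -0.05 0.9;0.001 0.03 0.1 -0.15 0.9;0.003 0.065 0.1 -0.25 0.9;0.004 0.1 0.1 -0.313 0.9;0.005 0.135 0.1 -0.313 0.9;0.0055 0.17 0.1 -0.313 0.9;0.0055 0.205 0.1 -0.313 0.9;0.0055 0.234 0.1 -0.313 0.9'
python3 -m handwheel '0 0 0 0 0.9;0 0 0 0 0.9;0 0 0 0 0.9'
python3 - <<'E'
from h import *
s=manip.observe();print(s["position"],s["tcp_rot"],s["joint_vel"].round(3))
im,K,R,o=look("w5"); T=s["position"]
for z in(.06,.055):print(proj([.437,-.007,z],K,R,o))
for dz in(.057,-.041): print(proj([T[0],T[1],T[2]+dz],K,R,o))
save("pics/w5.png",cv2.resize(im[110:310,155:355],(600,600),interpolation=cv2.INTER_CUBIC))
E
```

```text
time: 6.07
position: [0.4368, -0.0047, 0.1472]
tcp_rot: [3.141, 0.001, -3.075]
force: [-0.8, 0.1, -0.3]
finger_gap: 0.0384
finger_force: 3.2
time: 6.32
position: [0.4371, -0.0079, 0.147]
tcp_rot: [-3.141, 0.001, -3.076]
force: [-1.0, 0.4, -1.5]
finger_gap: 0.0379
finger_force: 3.2
[ 0.43712151 -0.00786913  0.14696316] [-3.14118587e+00  5.20185865e-04 -3.07646642e+00] [ 0.029  0.004  0.011 -0.001  0.    -0.002 -0.002]
[255.68366036 198.81918183]
[255.67308141 197.42818729]
[254.48502426 280.85059727]
[254.72210221 214.39211444]
```

View pics/w5.png

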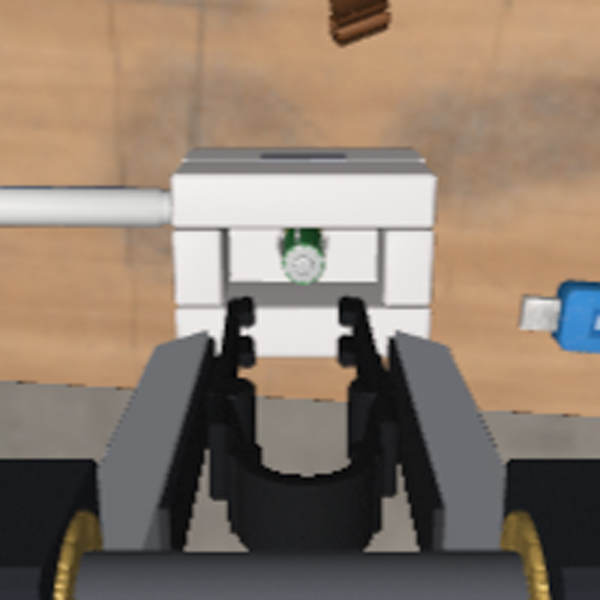

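The crop (×3, offset (155,110)) shows the bay top corners at (172,173), (437,173), (431,357) and (176,358), and the cell top at (303,264). The four tip ribs are at (242,311), (352,311), (242,351) and (350,351).

```bash
python3 - <<'E'
from h import *
d=np.load("w5.npz"); im,K,R,o=[d[k] for k in("im","K","R","o")]
v=lambda p:(np.array(p)+.5)/3-.5+np.array([155,110])
c=[plane(v(p),K,R,o,.06)[:2] for p in((172,173),(437,173),(431,357),(176,358))]
print(np.round(c,4),np.mean(c,0));e=(c[1]-c[0]+c[2]-c[3]);print(np.arctan2(-e[0],e[1]))
w=[plane(v(p),K,R,o,.06)[:2] for p in((222,228),(384,228),(384,305),(224,305))];print("well",np.round(w,4),np.mean(w,0))
print("cell",plane(v((303,264)),K,R,o,.055))
p=np.mean([plane(v(p),K,R,o,.113) for p in((242,311),(352,311),(242,351),(350,351))],0);print("tips",p)
A=np.load("w2.npz"); print("cell tri",tri([(o,ray(v((303,264)),K,R)),(A['o'],ray((400.5/9-.5+205,287.5/9-.5+150),A['K'],A['R']))]))
E
```

```text
[[ 0.409  -0.0499]
 [ 0.4037  0.0328]
 [ 0.465   0.0373]
 [ 0.4708 -0.047 ]] [ 0.43713069 -0.00669375]
0.06620792811452571
well [[ 0.4256 -0.0336]
 [ 0.4223  0.0178]
 [ 0.448   0.0201]
 [ 0.4513 -0.0319]] [ 0.43682546 -0.00686467]
cell [ 0.43724319 -0.00699058  0.055     ]
tips [ 0.43946306 -0.00867864  0.113     ]
cell tri [ 0.43456135 -0.00701544  0.06419911]
```

```bash
python3 -m handwheel '-0.002 0.0015 0 0 0.9;-0.002 0.0015 -0.012 0 0.9;-0.002 0.0015 -0.025 0 0.9;-0.002 0.0015 -0.038 0 0.9;-0.002 0.0015 -0.05 0 0.9;-0.002 0.0015 -0.058 0 0.9;-0.002 0.0015 -0.064 0 0.9;-0.002 0.0015 -0.064 0 0.9;-0.002 0.0015 -0.064 0 0.9' 3.2
python3 - <<'E'
from h import *
s=manip.observe();print(s["position"],s["tcp_rot"],s["force"],s["wrist_torque"],s["finger_gap"])
im,K,R,o=look("w6")
save("pics/w6.png",cv2.resize(im[130:330,155:355],(600,600),interpolation=cv2.INTER_CUBIC))
E
```

```text
time: 7.12
position: [0.435, -0.0063, 0.0825]
tcp_rot: [-3.142, -0.0, -3.077]
force: [-0.4, -0.5, -1.2]
finger_gap: 0.0383
finger_force: 3.2
[ 0.43499501 -0.00626965  0.08248836] [-3.14152602e+00 -3.60771512e-04 -3.07730746e+00] [-0.39005929 -0.50247388 -1.20073973] [-0.01955433 -0.00171806  0.01543816] 0.038320784496850495
```

View pics/w6.png

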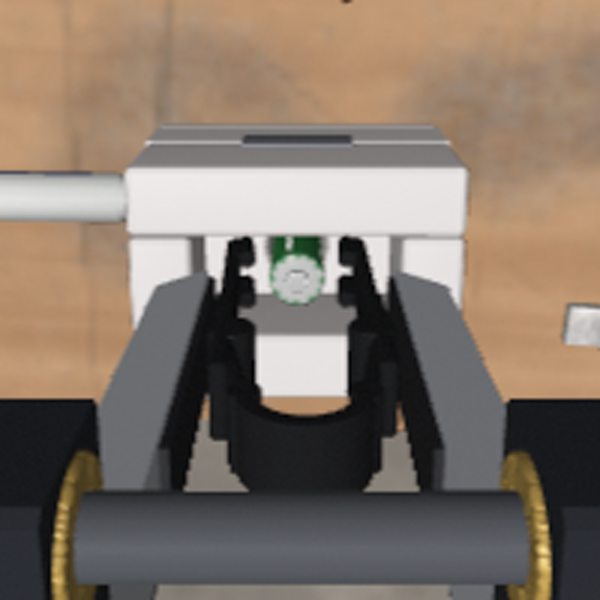

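The ribs straddle the cell evenly (rows 251/290, columns 242/350, cell at (297,279)), so I squeeze now.

```bash
python3 -m handwheel '0 0 0 0 0.9;0 0 0 0 0.9;0 0 0 0 0.9' 6; python3 -m handwheel '0 0 0 0 0.9;0 0 0 0 0.9;0 0 0 0 0.9;0 0 0 0 0.9' 15; python3 -m handwheel '0 0 0.006 0 0.9;0 0 0.012 0 0.9;0 0 0.012 0 0.9;0 0 0.012 0 0.9'
```

```text
time: 7.42
position: [0.4354, -0.0058, 0.0829]
tcp_rot: [-3.142, 0.001, -3.076]
force: [-0.2, 0.4, -1.4]
finger_gap: 0.0348
finger_force: 6.0
time: 7.75
position: [0.4354, -0.0059, 0.0827]
tcp_rot: [-3.142, 0.001, -3.076]
force: [-0.1, 0.1, 3.3]
finger_gap: 0.0342
finger_force: 15.0
time: 8.08
position: [0.4353, -0.0058, 0.0949]
tcp_rot: [3.142, 0.001, -3.076]
force: [-0.3, -0.2, -1.2]
finger_gap: 0.0342
finger_force: 15.0
```

```bash
python3 -m handwheel '0 0 0.015 0 0.9;0 0 0.03 0 0.9;0 0 0.045 0 0.9;0 0 0.06 0 0.9;0 0.01 0.065 0 0.9;-0.001 0.035 0.065 0 0.9;-0.002 0.07 0.065 0 0.9;-0.003 0.105 0.065 0 0.9;-0.004 0.14 0.065 0 0.9;-0.005 0.175 0.065 0 0.9;-0.006 0.21 0.065 0 0.9;-0.006 0.24 0.065 0 0.9'
python3 -m handwheel '0 0.015 0 0 0.9;0 0.02 0 0 0.9;0 0.02 0 0 0.9;0 0.02 0 0 0.9;0 0.02 0 0 0.9'
python3 - <<'E'
from h import *
s=manip.observe();print(s["position"],s["tcp_rot"],s["joint_vel"].round(3),s["force"])
im,K,R,o=look("w7"); T=s["position"]
for p in ([.431,.253,.045],[T[0]+.002,T[1]-.001,T[2]-.041-.037],[T[0]+.002,T[1]-.001,T[2]-.041+.013]): print(p,proj(p,K,R,o))
save("pics/w7.png",cv2.resize(im[90:290,155:355],(600,600),interpolation=cv2.INTER_CUBIC))
for n in("scene","side"):
    im,K,R,o=cam(n); np.savez(n+"2",im=im,K=K,R=R,o=o)
E
```

```text
time: 9.08
position: [0.4282, 0.2367, 0.1593]
tcp_rot: [3.141, -0.001, -3.075]
force: [0.5, -0.3, -0.7]
finger_gap: 0.0342
finger_force: 15.0
time: 9.5
position: [0.4291, 0.2521, 0.1594]
tcp_rot: [-3.14, -0.001, -3.079]
force: [-0.4, -0.4, -1.3]
finger_gap: 0.0342
finger_force: 15.0
[0.42912224 0.25205039 0.15938259] [-3.14031719e+00 -6.03791757e-04 -3.07892551e+00] [ 0.006 -0.003 -0.001 -0.001 -0.005 -0.002 -0.002] [-0.38605826 -0.36062117 -1.31947606]
[0.431, 0.253, 0.045] [255.68328988 193.6810577 ]
[np.float64(0.4311222386576786), np.float64(0.2510503888046245), np.float64(0.0813825935959917)] [253.64617982 203.57768947]
[np.float64(0.4311222386576786), np.float64(0.2510503888046245), np.float64(0.13138259359599172)] [253.27812994 222.32890925]
```

View pics/w7.png

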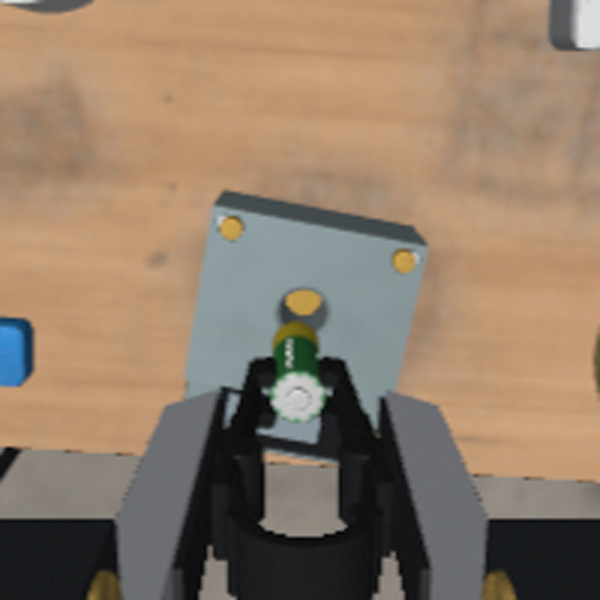

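The crop (×3, offset (155,90)) shows the posts at (232,228) and (404,261), the bore at about (303,313), and the cell held upright with its top at (298,398) and its lower end at about (296,343).

```bash
python3 - <<'E'
from h import *
d=np.load("w7.npz"); im,K,R,o=[d[k] for k in("im","K","R","o")]
v=lambda p:(np.array(p)+.5)/3-.5+np.array([155,90])
# refine posts by mask
hsv=cv2.cvtColor(im,cv2.COLOR_RGB2HSV)
m=cv2.inRange(hsv,(12,100,110),(35,255,255));m[:155]=0;m[205:]=0;m[:,225:]*=1;m[:,:222]=0;m[:,300:]=0
n,l,st,ce=cv2.connectedComponentsWithStats(m); print([(st[i,4],ce[i].round(1)) for i in range(1,n) if st[i,4]>6])
a,b=[plane(v(p),K,R,o,.051)[:2] for p in((232,228),(404,261))]
e=(b-a)/np.linalg.norm(b-a); x=np.array([e[1],-e[0]]); print(a,b,np.linalg.norm(b-a),"bore by posts",(a+b)/2+.026*x)
print("bore direct",plane(v((303.5,313)),K,R,o,.045))
d1=np.load("w1.npz");print("post tri",tri([(o,ray(v((232,228)),K,R)),(d1['o'],ray((239.6,150.5),d1['K'],d1['R']))]),tri([(o,ray(v((404,261)),K,R)),(d1['o'],ray((287.4,156.3),d1['K'],d1['R']))]))
print("cell top",plane(v((298,398)),K,R,o,.1314),"bottom",plane(v((296,343)),K,R,o,.0814))
# dark bore mask extents
g=im.max(2); 
for r in range(184,203): 
    q=np.nonzero((g[r,240:272]<95))[0]; print(r,(q.min()+240,q.max()+240) if len(q) else '',end=' ')
E
```

```text
[(np.int32(44), array([231.8, 165.6])), (np.int32(44), array([289. , 176.5])), (np.int32(77), array([255.5, 190.4])), (np.int32(28), array([249.9, 200.3]))]
[0.40163825 0.22714838] [0.40934607 0.28610397] 0.05945731128692169 bore by posts [0.43127276 0.25325564]
bore direct [0.43133922 0.25318052 0.045     ]
post tri [0.40167863 0.22701178 0.05058601] [0.40917088 0.28578309 0.05221208]
cell top [0.43108499 0.25160416 0.1314    ] bottom [0.43154769 0.25078233 0.0814    ]
184  185  186  187  188  189  190 (np.int64(249), np.int64(249)) 191 (np.int64(248), np.int64(262)) 192 (np.int64(248), np.int64(262)) 193 (np.int64(248), np.int64(262)) 194 (np.int64(248), np.int64(263)) 195 (np.int64(248), np.int64(262)) 196 (np.int64(249), np.int64(262)) 197 (np.int64(249), np.int64(262)) 198 (np.int64(256), np.int64(261)) 199 (np.int64(258), np.int64(260)) 200 (np.int64(258), np.int64(259)) 201 (np.int64(253), np.int64(259)) 202 (np.int64(252), np.int64(259))
```

```bash
python3 -m handwheel '0 0.002 0 0 0.9;0 0.002 -0.008 0 0.9;0 0.002 -0.018 0 0.9;0 0.002 -0.027 0 0.9;0 0.002 -0.031 0 0.9;0 0.002 -0.034 0 0.9;0 0.002 -0.034 0 0.9;0 0.002 -0.034 0 0.9'; for i in 1; do python3 -m handwheel '0 0 -0.001 0 0.9;0 0 -0.002 0 0.9;0 0 -0.003 0 0.9;0 0 -0.004 0 0.9;0 0 -0.004 0 0.9'; done; python3 -m handwheel '0 0 -0.001 0 0.9;0 0 -0.002 0 0.9;0 0 -0.003 0 0.9;0 0 -0.004 0 0.9;0 0 -0.004 0 0.9'; python3 -m handwheel '0 0 0 0 0.9'
```

```text
time: 10.32
position: [0.4291, 0.2561, 0.1254]
tcp_rot: [-3.141, -0.0, -3.076]
force: [0.1, 0.3, -0.2]
finger_gap: 0.0343
finger_force: 15.0
time: 10.73
position: [0.4294, 0.2562, 0.1217]
tcp_rot: [3.141, 0.001, -3.077]
force: [0.0, -0.8, 2.6]
finger_gap: 0.0344
finger_force: 15.0
time: 11.15
position: [0.4287, 0.2559, 0.117]
tcp_rot: [-3.141, -0.001, -3.076]
force: [0.2, 0.0, -1.6]
finger_gap: 0.0342
finger_force: 15.0
time: 11.23
position: [0.4288, 0.256, 0.1172]
tcp_rot: [-3.141, -0.001, -3.076]
force: [0.8, -0.4, -1.2]
finger_gap: 0.0341
finger_force: 15.0
```

```bash
python3 -m handwheel '0 -0.001 0 0 0.9;0 -0.0015 -0.001 0 0.9;0 -0.0015 -0.002 0 0.9;0 -0.0015 -0.003 0 0.9;0 -0.0015 -0.004 0 0.9;0 -0.0015 -0.005 0 0.9;0 -0.0015 -0.005 0 0.9'; python3 -m handwheel '0 0 0 0 0.9'; python3 - <<'E'
from h import *
for f,p in(("w1.npz",(260.7,174.5)),("w7.npz",(255.7,194.3))):
    d=np.load(f)
    for r in(.006,.007,.008):
        q=ray(p,d['K'],d['R']);o=d['o'];t=(.4313+r-o[0])/q[0];print(f,r,.045-(o+q*t)[2])
print(manip.observe()["wrist_torque"])
E
```

```text
time: 11.82
position: [0.4289, 0.2547, 0.1123]
tcp_rot: [-3.142, -0.0, -3.076]
force: [-0.1, 0.4, -0.5]
finger_gap: 0.0342
finger_force: 15.0
time: 11.9
position: [0.429, 0.2547, 0.1124]
tcp_rot: [-3.142, -0.0, -3.076]
force: [-0.5, 0.5, -1.8]
finger_gap: 0.0343
finger_force: 15.0
w1.npz 0.006 0.021763885529738194
w1.npz 0.007 0.026869023139593287
w1.npz 0.008 0.031974160749448324
w7.npz 0.006 0.021192520061761658
w7.npz 0.007 0.024961061274403742
w7.npz 0.008 0.028729602487045883
[ 0.05194806  0.01209057 -0.00742419]
```

```bash
for k in a; do python3 -m handwheel '0 0 -0.001 0 0.9;0 0 -0.002 0 0.9;0 0 -0.002 0 0.9'; done | grep -E 'pos|force:'; python3 -m handwheel '0 0 -0.001 0 0.9;0 0 -0.002 0 0.9;0 0 -0.002 0 0.9'| grep -E 'pos|force:';python3 -m handwheel '0 0 0 0 0.9'| grep -E 'pos|force:'
```

```text
position: [0.429, 0.2546, 0.1103]
force: [-1.4, -0.2, -0.7]
finger_force: 15.0
position: [0.429, 0.2546, 0.1083]
force: [0.7, -0.0, -0.7]
finger_force: 15.0
position: [0.429, 0.2546, 0.1084]
force: [-0.3, 0.3, -0.3]
finger_force: 15.0
```

```bash
python3 -m handwheel '0 0 -0.001 0 0.9;0 0 -0.002 0 0.9;0 0 -0.002 0 0.9'| grep -E 'pos|force:';python3 -m handwheel '0 0 0 0 0.9'| grep -E 'pos|force:'
```

```text
position: [0.4289, 0.2546, 0.1063]
force: [0.1, 0.5, -1.2]
finger_force: 15.0
position: [0.429, 0.2546, 0.1064]
force: [-0.1, -0.3, 0.0]
finger_force: 15.0
```

```bash
python3 -m handwheel '0 0 -0.001 0 0.9'| grep ^force;python3 -m handwheel '0 0 0 0 0.9'| grep ^force;python3 -m handwheel '0 0 0 0 0.9'| grep ^force;python3 -m handwheel '0 0 0 0 0.9'| grep ^force; python3 -m handwheel '0 0 -0.001 0 0.9'| grep ^force;python3 -m handwheel '0 0 0 0 0.9'| grep ^force;python3 -m handwheel '0 0 0 0 0.9'| grep ^force;python3 -m handwheel '0 0 0 0 0.9'| grep -E '^force|pos'
```

```text
force: [-0.0, 0.1, -0.9]
force: [-0.2, -0.1, -0.9]
force: [0.9, 0.6, -0.9]
force: [-0.6, 0.2, -1.7]
force: [0.2, 0.4, -0.6]
force: [-0.3, -0.1, -1.9]
force: [1.1, -0.3, -1.0]
position: [0.429, 0.2546, 0.1045]
force: [0.1, -0.7, -1.0]
```

Free still (mean about -1.1 N); the depth is 18.5 mm.

```bash
python3 -m handwheel '0 0 -0.001 0 0.9'| grep ^force;python3 -m handwheel '0 0 0 0 0.9'| grep ^force;python3 -m handwheel '0 0 0 0 0.9'| grep ^force; python3 -m handwheel '0 0 -0.001 0 0.9'| grep ^force;python3 -m handwheel '0 0 0 0 0.9'| grep ^force;python3 -m handwheel '0 0 0 0 0.9'| grep -E '^force|pos'
```

```text
force: [-0.4, 0.1, -1.5]
force: [-0.3, -0.1, -0.3]
force: [0.7, -1.0, -1.7]
force: [-0.4, 0.3, -1.7]
force: [-1.0, 0.1, -1.4]
position: [0.429, 0.2546, 0.1024]
force: [0.4, 0.4, -0.6]
```

```bash
python3 -m handwheel '0 0 -0.001 0 0.9'| grep ^force;python3 -m handwheel '0 0 0 0 0.9'| grep ^force;python3 -m handwheel '0 0 0 0 0.9'| grep ^force;python3 -m handwheel '0 0 0 0 0.9'| grep -E '^force|pos'
```

```text
force: [-0.5, 0.9, -1.3]
force: [-0.3, -0.2, -0.2]
force: [-0.1, 0.3, -0.9]
position: [0.4291, 0.2546, 0.1015]
force: [-0.3, 0.4, -0.3]
```

```bash
python3 -m handwheel '0 0 -0.001 0 0.9'| grep ^force;python3 -m handwheel '0 0 0 0 0.9'| grep ^force;python3 -m handwheel '0 0 0 0 0.9'| grep ^force;python3 -m handwheel '0 0 0 0 0.9'| grep -E '^force|pos'
```

```text
force: [0.0, 0.4, -1.5]
force: [-0.0, -0.9, -0.7]
force: [0.6, 0.5, -0.9]
position: [0.4291, 0.2547, 0.1005]
force: [0.2, 0.2, -1.8]
```

Still free, at a depth of 22.5 mm.

```bash
python3 -m handwheel '0 0 -0.001 0 0.9'| grep ^force;python3 -m handwheel '0 0 0 0 0.9'| grep ^force;python3 -m handwheel '0 0 0 0 0.9'| grep ^force;python3 -m handwheel '0 0 0 0 0.9'| grep -E '^force|pos'
```

```text
force: [-0.9, -0.4, 0.1]
force: [-0.3, -0.3, -1.9]
force: [1.0, -0.6, -0.9]
position: [0.429, 0.2547, 0.0995]
force: [-0.6, 0.3, -0.9]
```

```bash
python3 -m handwheel '0 0 -0.001 0 0.9'| grep ^force;python3 -m handwheel '0 0 0 0 0.9'| grep ^force;python3 -m handwheel '0 0 0 0 0.9'| grep ^force;python3 -m handwheel '0 0 0 0 0.9'| grep -E '^force|pos'
```

```text
force: [0.2, -0.1, -0.1]
force: [-0.3, 1.0, 0.3]
force: [0.0, 0.9, -0.6]
position: [0.4291, 0.2547, 0.0985]
force: [-0.1, 0.1, -0.2]
```

```bash
python3 -m handwheel '0 0 -0.001 0 0.9'| grep ^force;python3 -m handwheel '0 0 0 0 0.9'| grep ^force;python3 -m handwheel '0 0 0 0 0.9'| grep ^force;python3 -m handwheel '0 0 0 0 0.9'| grep -E '^force|pos'
```

```text
force: [0.2, -0.4, 0.2]
force: [-1.2, -0.5, 1.0]
force: [-0.1, -0.4, 1.3]
position: [0.4291, 0.2547, 0.0975]
force: [-0.2, -0.7, 0.5]
```

Contact with the sprung seat is confirmed at about +1.8 N. I ease up 1 mm, let go gently and check the opening.

```bash
python3 -m handwheel '0 0 0.001 0 0.9;0 0 0.001 0 0.9' 15| grep ^force; python3 -m handwheel '0 0 0 0 0.9;0 0 0 0 0.9' 9| grep -E '^force|finger'; python3 -m handwheel '0 0 0 0 0.9;0 0 0 0 0.9' 5.5| grep -E '^force|finger'; python3 -m handwheel '0 0 0 0 0.9;0 0 0 0 0.9;0 0 0 0 0.9;0 0 0 0 0.9' 3.1
```

```text
force: [-0.6, 0.9, -0.2]
force: [0.5, -0.4, -1.2]
finger_gap: 0.0342
finger_force: 9.0
force: [0.5, 0.1, -0.6]
finger_gap: 0.0344
finger_force: 5.5
time: 16.48
position: [0.429, 0.2547, 0.0985]
tcp_rot: [-3.142, -0.0, -3.076]
force: [-0.3, 0.0, -1.2]
finger_gap: 0.0384
finger_force: 3.1
```

```bash
python3 -m handwheel '0 0 0.002 0 0.9;0 0 0.005 0 0.9;0 0 0.01 0 0.9;0 0 0.018 0 0.9;0 0 0.03 0 0.9;0 0 0.045 0 0.9;0 0 0.06 0 0.9;0 0 0.06 0 0.9;0 0 0.06 0 0.9'
python3 - <<'E'
from h import *
s=manip.observe(); im,K,R,o=look("w8")
hsv=cv2.cvtColor(im,cv2.COLOR_RGB2HSV)
m=cv2.inRange(hsv,(45,80,20),(85,255,255)); n,l,st,ce=cv2.connectedComponentsWithStats(m)
print([(st[i].tolist(),ce[i].round(1)) for i in range(1,n) if st[i,4]>8])
# cell top: bright nearly neutral disc near the bore
for h in(.066,.0715): print(h,proj([.4313,.2533,h],K,R,o))
a=cam("side"); im2=a[0]; h2=cv2.cvtColor(im2,cv2.COLOR_RGB2HSV)
m2=cv2.inRange(h2,(45,80,20),(85,255,255)); m2[:220]=0
n,l,st,ce=cv2.connectedComponentsWithStats(m2); print([(st[i].tolist(),ce[i].round(1)) for i in range(1,n) if st[i,4]>8])
for h in(.045,.0715): print(h,proj([.4313,.2533,h],*a[1:]))
c=im[165:215,225:285]; g=c.max(2); mm=((c.max(2).astype(int)-c.min(2)<30)&(g>150)).astype(np.uint8)
n,l,st,ce=cv2.connectedComponentsWithStats(mm); print([(st[i].tolist(),(ce[i]+[225,165]).round(1)) for i in range(1,n) if st[i,4]>8])
E
```

```text
time: 17.23
position: [0.4296, 0.2551, 0.1594]
tcp_rot: [3.14, 0.002, -3.076]
force: [0.3, 0.2, -1.8]
finger_gap: 0.0382
finger_force: 3.1
[([246, 187, 4, 9, 22], array([247.9, 191.2])), ([252, 186, 7, 10, 48], array([255. , 189.9]))]
0.066 [252.70059798 198.46051944]
0.0715 [252.66515884 200.01152456]
[([245, 281, 5, 10, 33], array([247. , 285.8]))]
0.045 [248.71401534 287.30380584]
0.0715 [248.6230656  277.77971271]
[([0, 0, 60, 50, 2333], array([252.7, 187.9]))]
```

The cell stands in the bore and the tongs are free of it. Back to the stand.

```bash
python3 -m handwheel '0 -0.01 0 0 0.9;0 -0.035 0 0 0.9;0 -0.07 0 0.05 0.9;0 -0.105 0 0.1 0.9;0 -0.14 0 0.15 0.9;0 -0.175 0 0.2 0.9;0.001 -0.21 0 0.25 0.9;0.001 -0.245 0 0.3 0.9;0.002 -0.28 0 0.312 0.9;0.002 -0.315 0 0.312 0.9;0.002 -0.35 0 0.312 0.9;0.002 -0.385 0 0.312 0.9' 3.2
python3 -m handwheel '0 -0.035 0 0 0.9;0 -0.07 0 0 0.9;0 -0.1 0 0 0.9;0 -0.111 0 0 0.9;0 -0.111 0 0 0.9;0 -0.111 0 0 0.9;0 -0.111 0 0 0.9;0 -0.111 0 0 0.9'
```

```text
time: 18.33
position: [0.4296, -0.1326, 0.1578]
tcp_rot: [3.141, -0.002, -2.765]
force: [0.2, -0.5, 0.5]
finger_gap: 0.0382
finger_force: 3.2
time: 19.0
position: [0.4311, -0.2391, 0.1583]
tcp_rot: [3.14, -0.0, -2.761]
force: [0.1, -0.1, -1.2]
finger_gap: 0.0382
finger_force: 3.2
```

```bash
python3 -m handwheel '0 -0.002 0 0 0.9;0 -0.002 -0.015 0 0.9;0 -0.002 -0.035 0 0.9;0 -0.002 -0.055 0 0.9;0 -0.002 -0.07 0 0.9;0 -0.002 -0.075 0 0.9;0 -0.002 -0.075 0 0.9;0 -0.002 -0.075 0 0.9'
```

```text
time: 19.67
position: [0.4314, -0.243, 0.0838]
tcp_rot: [-3.142, 0.0, -2.764]
force: [-0.2, 0.4, -0.2]
finger_gap: 0.038
finger_force: 3.2
```

```bash
python3 -m handwheel '0 0.0015 0 0 0.9;0 0.0015 -0.004 0 0.9;0 0.0015 -0.008 0 0.9;0 0.0015 -0.012 0 0.9;0 0.0015 -0.016 0 0.9;0 0.0015 -0.016 0 0.9'; python3 -m handwheel '0 0 -0.004 0 0.9;0 0 -0.008 0 0.9;0 0 -0.012 0 0.9;0 0 -0.016 0 0.9;0 0 -0.018 0 0.9;0 0 -0.018 0 0.9;0 0 -0.018 0 0.9'
```

```text
time: 20.17
position: [0.4305, -0.2416, 0.0667]
tcp_rot: [3.141, -0.001, -2.764]
force: [0.2, -0.3, -0.4]
finger_gap: 0.0381
finger_force: 3.2
time: 20.75
position: [0.431, -0.2418, 0.0493]
tcp_rot: [3.141, -0.0, -2.764]
force: [0.3, 0.1, -0.0]
finger_gap: 0.038
finger_force: 3.2
```

```bash
python3 -m handwheel '0 0 -0.001 0 0.9;0 0 -0.002 0 0.9;0 0 -0.0025 0 0.9;0 0 -0.0025 0 0.9;0 0 -0.0025 0 0.9'; python3 -m handwheel '0 0 0 0 0.55;0 0 0 0 0.5;0 0 0 0 0.4;0 0 0 0 0.2;0 0 0 0 0;0 0 0 0 0;0 0 0 0 0;0 0 0 0 0;0 0 0 0 0' 3.2
```

```text
time: 21.17
position: [0.4311, -0.2418, 0.047]
tcp_rot: [-3.142, -0.0, -2.764]
force: [0.1, -0.1, -1.7]
finger_gap: 0.038
finger_force: 3.2
time: 21.92
position: [0.431, -0.2418, 0.047]
tcp_rot: [3.142, -0.0, -2.764]
force: [-0.0, 0.0, -0.6]
finger_gap: 0.0903
finger_force: 0.0
```

```bash
python3 -m handwheel '0 0 0.01 0 0;0 0 0.03 0 0;0 0 0.06 0 0;0 0 0.09 0 0;0 0 0.119 0 0;0 0 0.119 0 0;0 0 0.119 0 0;0 0 0.119 0 0'
python3 - <<'E'
from h import *
im,K,R,o=look("w9")
d=np.load("w4.npz")
P=[d['im'],d['K'],d['R'],d['o']]
for (i,k,r,q) in((P),(im,K,R,o)):
    m=(i.max(2)<48); m[:178]=0;m[225:]=0;m[:,:215]=0;m[:,290:]=0
    ys,xs=np.nonzero(m); e=(xs[ys>=ys.max()-1].mean(),ys.max()+.5); f=((xs.min()+xs.max())/2,ys.mean())
    print(len(xs),xs.min(),xs.max(),ys.max(),plane(e,k,r,q,.104),plane(f,k,r,q,.09))
for n in("scene","side"):
    im2,K2,R2,o2=cam(n); old=np.load(n+".npz")["im"]
    for nm,p,w in(("tongs",[.4325,-.241,.06],22),("marker",[.437,-.12,.01],20),("adapter",[.44,.12,.01],14)):
        u,v=proj(p,K2,R2,o2).astype(int); df=np.abs(im2[v-w:v+w,u-w:u+w].astype(int)-old[v-w:v+w,u-w:u+w]).max(2); print(n,nm,(df>40).sum(),df.mean().round(1))
E
```

```text
time: 22.58
position: [0.4307, -0.2416, 0.1661]
tcp_rot: [3.141, -0.0, -2.764]
force: [0.5, 0.1, -0.8]
finger_gap: 0.0939
finger_force: 0.0
790 231 269 215 [ 0.43948146 -0.23772265  0.104     ] [ 0.43141391 -0.24209652  0.09      ]
776 234 273 216 [ 0.43958342 -0.23882436  0.104     ] [ 0.43097033 -0.24247135  0.09      ]
scene tongs 0 3.7
scene marker 0 4.8
scene adapter 0 4.8
side tongs 0 3.7
side marker 33 5.2
side adapter 0 2.9
```

```bash
python3 - <<'E'
from h import *
im,K,R,o=cam("side"); old=np.load("side.npz")["im"]
df=np.abs(im.astype(int)-old).max(2)>40; df[:, :200]=0; df[:,300:]=0
n,l,st,ce=cv2.connectedComponentsWithStats(df.astype(np.uint8)); print([(st[i].tolist()) for i in range(1,n) if st[i,4]>5])
print(proj([.437,-.007,.055],K,R,o),proj([.437,-.12,.01],K,R,o))
E
```

```text
[[229, 0, 5, 4, 15], [231, 22, 31, 10, 224], [231, 33, 31, 10, 200], [223, 44, 51, 74, 1545], [235, 52, 4, 2, 6], [242, 195, 7, 7, 33], [247, 276, 5, 3, 10], [245, 280, 8, 9, 35]]
[245.11834854 195.45352075] [245.19857547 182.87887295]
```

The only differences are the empty bay (242,195), the cell in the tester (247,280) and the robot itself. Everything else is unmoved.

```bash
python3 -c "
from h import *
print(manip.job_done())"
```

```text
the job is handed in; nothing more can be done
None
```

The cell now rests on the tester's sprung seat (about 24 mm down), the tongs are back in their stand, the marker and adapter are unmoved, and I handed the job in at about 23 s; no verdict was returned.

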